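# Pin the strip bender's lever

## Robot

A 7-joint arm with a two-finger parallel gripper is mounted at the origin on the work surface. World frame = base frame: x ahead of the robot, y to its left, z up, the work surface at z = 0. Lengths are in m, angles in rad, forces in N, time in s.
With the tool pointing down it reaches from about 0.4 to 0.85 m from the base axis. Payload 10.4 kg.
Tool frame: the origin (TCP) lies at the very end of the fingers, on their centre line; the grasp point (between the pads) lies 19 mm behind it (manip.tcp_to_grasp is the distance from the TCP to the grasp point, in m); x points along the fingers, y is the direction in which the jaws open and shut, and the axes are right-handed (so a half turn about x gives the same grasp; the last joint's range is limited). The gripper opens to 85 mm and grips with 20 to 120 N. Pads are 22 mm wide; open, the fingers measure 114 mm over their backs; the gripper's body (76 mm by 85 mm) begins 54 mm behind the grasp point. The pads swing forward as they close: fully open they stand 13 mm farther back than shut.
Start: joints at [-0.023, 0.332, -0.065, 1.46, 0.022, 1.35, -0.088], TCP at [0.625, 0, 0.231] pointing down, gripper open.
Joint ranges: [-2.6, 2.6], [-0.5, 2.12], [-1.47, 1.34], [0.16, 2.42], [-1.27, 4.41], [0.06, 2.06], [-2.6, 2.6]. Speed limits (rad/s): [2.22, 2.22, 2.79, 2.79, 3.14, 3.14, 3.14].

## Interface

Orientations are given as a unit quaternion [x, y, z, w].
In Python, from workcell import manip, cams, hand_in gives the robot as it stands.
- The arm moves only by the shell command python3 -m handwheel 'ROWS' [FORCE]. ROWS is text: rows parted by semicolons, each of 7 numbers parted by spaces: the shift along the tool's x, y, z in mm, then the turn, a rotation vector about the tool's x, y, z in rad, then the finger opening in mm, from 0 to 85.4. A call has 1 to 8 rows; each row shifts and turns the commanded pose from where the row before left it, along the tool's axes as they then stand; what a row does not reach is not made up. A row lasts 1/10 s, in which the tool goes at most 50 mm and 8.59 degrees, less where a joint would pass 70% of its speed; a pose out of reach is approached as far as the arm can. A call with a gripper value outside its range is refused whole. The fingers move at their own pace and stop on an object; FORCE is the grip in N (left out, the last holds). Time passes only in rows, so rows that do not move let the fingers close. It gives the time, the measured TCP pose, the force and the opening at its end, in the units of the state.
- manip.get_obs(): the state, without advancing time (a new reading comes with each control period).
- cams.camera(name): name is "scene" or "side" or "wrist"; returns a dict with "color" (480x640x3 uint8, blue, green, red), "depth" (480x640 float32, m along the optical axis (not along the pixel's ray), 0 where there is no reading), "camera_matrix" (3x3 intrinsics, pixels), "origin" and "attitude" of the camera in the world; the wrist camera has in their place "T_tool_cam" (4x4, takes a point from camera to tool coordinates, whose origin is the TCP and whose axes are the tool frame's). Camera axes: x right, y down, z forward; pixel columns grow to the right and rows downward; lengths in m; the calibration is good to about 2 mm. A picture is of the moment at which its call begins: read the wrist's pose just before it.
- hand_in(): hands the job in, once; it reports no verdict.
Trained networks look in the newest picture that a camera, given by its name, has taken for a name from the list of things; names that differ only in an ending like _2 or _b are one class to them, and where a whole thing is asked for, a point or a joint stands for the part that bears it (a point fixed in the world has none). Each returns a list of dicts, best first, with "conf" (0 to 1); they miss things now and then, are a little off and sometimes report something else, mostly with a low value. They report only what shows in the picture. A call takes as long as a camera call. They do not tell look-alikes from the thing itself.
- cams.recognise(camera, thing): "box" ([left, top, width, height] in pixels, round what is visible of it).
- cams.outline_of(camera, thing): "region" (480x640 bool, what is visible of it) and "box" ([left, top, width, height] in pixels, round what is visible of it).
The state is a dict: "clock": time; "joint_pos": joint angles; "joint_velocities": joint speeds; "tau": joint torques, N m; "position": TCP position; "ee_rot": TCP orientation; "ft_force": force on the tool from outside, world axes, zero at the start; "torque": the same for the moment, N m; "grip_width": opening from 0.0 (shut) to 1.0 (fully open).
Only numpy, scipy, OpenCV 4.12 (cv2) and the standard library are available. Lean on these libraries where they do the work, as an engineer would, in place of code of your own. Each camera call takes 0.05 s, during which the arm holds its last target.

## Task

Park the strip bender on the jewellery bench: swing its lever by the upright knob back to the stop, so that the hole in the lever lines up with the hole in the grey body below. Then take the lock pin (round grip on a wide flat collar) from the wooden punch stand and put it down through both holes until its collar sits flat on the lever, and let go.

Things in the scene. Friction and masses are not known exactly. Their poses are not given: they have to be found in the camera images.
- lever (a joint): Angle of the bender's flat steel lever on its upright pivot, rad: 0 at the stop with holes lined up, growing counter-clockwise seen from above to 1.3; starts at 0.5 to 0.9. Light friction (1 N at the knob), stays put. Bar 36 mm wide, 12 thick, its top 54 mm above the bench. Its 22 mm hole (mouth 30 mm, in a 56 mm square eye) is 95 mm from the pivot, the knob 170 mm.
- lever_knob (a point): Upright round black knob near the lever's free end, fixed to it: 26 mm diameter, 56 mm tall. The point is on its axis, half-way up: 28 mm above the lever's top, 82 mm above the bench.
- socket (a point): Centre of the mouth of the hole in the bender's fixed grey body, 40 mm above the bench. Hole 22 mm wide (mouth 28), down to the bench; the lever passes 2 mm above. z up; +y points to the lever's pivot axis, 95 mm away. With the lever at its stop the knob is at (0, -75 mm) and the lever's hole right above. An open lever stands out on the +x side, over a bed with 34 mm pegs.
- pin_grip (a point): Loose steel lock pin, 0.2 kg, upright in one of 4 places, 55 mm apart, of a 50 mm tall wooden stand. From below: shaft 14 mm wide, 42 long (last 12 tapered); collar 40 wide, 4 thick, resting on the stand; round grip 24 wide, 50 tall. Point: middle of the grip, 25 mm above the collar, 71 above the tip; home, it is 43 mm above socket. The 3 others, up to 55 mm above the stand, have no collar.
Not all that is in view belongs to the job. What is shaped like the part that bears pin_grip but orange or red is not meant.

How it is judged:
By the outcome, as a careful person would: the job done as asked, in the order asked, and still so for the second after the job is handed in, with the robot touching nothing.
It also fails if it takes over 56 s, if anything falls off the work surface, if the arm or the gripper's body presses on something with over 40 N, if the wrist force passes 120 N, or if a joint passes its speed limit or range.

## Working session

There is one attempt and no reset: what is moved stays moved. The work goes in short steps, Python scripts to look and compute and a shell command to move; the robot and the scene stay as the last step left them, time stands still between calls to the robot, and variables do not carry over. Pictures are saved under pics/ and viewed, and the job is handed in when it is done.

```bash
ls; mkdir -p pics; cat > h.py <<'E'
import numpy as np, cv2
from scipy.spatial.transform import Rotation as R
from workcell import manip, cams, hand_in
def grab(name):
    o=manip.get_obs(); c=cams.camera(name)
    if 'T_tool_cam' in c:
        T=np.eye(4);T[:3,:3]=R.from_quat(o['ee_rot']).as_matrix();T[:3,3]=o['position'];M=T@np.array(c['T_tool_cam'])
    else:
        M=np.eye(4);a=np.array(c['attitude']);M[:3,:3]=a if a.shape==(3,3) else R.from_quat(a).as_matrix();M[:3,3]=c['origin']
    return c,M
def cloud(c,M):
    K=np.array(c['camera_matrix']);d=c['depth'];v,u=np.mgrid[:480,:640]
    p=np.stack([(u-K[0,2])/K[0,0]*d,(v-K[1,2])/K[1,1]*d,d],-1)
    P=p@M[:3,:3].T+M[:3,3];P[d<=0]=np.nan
    return P
E
python3 - <<'E'
from h import *
o=manip.get_obs();print({k:np.round(v,3) for k,v in o.items()})
for n in ['scene','side','wrist']:
    c,M=grab(n);cv2.imwrite(f'pics/a_{n}.png',c['color']);P=cloud(c,M)
    np.savez(f'a_{n}.npz',P=P,M=M,K=c['camera_matrix'],col=c['color'],d=c['depth'])
    print(n,M.round(3).tolist(),np.round(c['camera_matrix'],1).tolist())
    for t in ['lever','lever_knob','pin_grip','socket']:
        for r in cams.recognise(n,t): 
            b=r['box'];u,v=int(b[0]+b[2]/2),int(b[1]+b[3]/2)
            print(n,t,round(r['conf'],2),np.round(b),P[min(v,479),min(u,639)].round(3))
print(manip.get_obs()['clock'])
E
```

```text
pics
{'clock': np.float64(0.0), 'joint_pos': array([-0.023,  0.333, -0.065,  1.461,  0.022,  1.35 , -0.089]), 'joint_velocities': array([-0.001,  0.   , -0.001,  0.001, -0.   , -0.   , -0.   ]), 'tau': array([ 0.0000e+00, -6.2545e+01,  5.0000e-02, -3.9161e+01,  1.6000e-02,
        1.0000e-02, -0.0000e+00]), 'position': array([0.625, 0.   , 0.231]), 'ee_rot': array([-0.5, -0.5,  0.5, -0.5]), 'ft_force': array([ 0.167, -0.058,  1.096]), 'torque': array([0.01 , 0.054, 0.015]), 'grip_width': np.float64(1.005)}
scene [[0.498, 0.684, -0.534, 1.048], [0.867, -0.388, 0.311, -0.327], [0.006, -0.618, -0.786, 0.891], [0.0, 0.0, 0.0, 1.0]] [[491.7, 0.0, 321.5], [0.0, 491.7, 239.0], [0.0, 0.0, 1.0]]
scene lever 0.74 [393. 189.  55.  73.] [0.529 0.241 0.013]
scene lever 0.38 [372. 188. 107.  97.] [0.585 0.207 0.054]
scene lever_knob 0.6 [394. 192.  52.  72.] [0.535 0.236 0.011]
scene pin_grip 0.94 [242. 259.  19.  28.] [ 0.515 -0.174  0.097]
scene pin_grip 0.71 [293. 257.  19.  29.] [ 0.547 -0.079  0.077]
scene pin_grip 0.59 [207. 236.  17.  32.] [ 0.405 -0.21   0.062]
scene pin_grip 0.57 [250. 22
[... 760 characters left out ...]
  0.184 0.012]
wrist [[1.0, -0.001, -0.0, 0.626], [-0.001, -0.945, -0.328, 0.085], [-0.0, 0.328, -0.945, 0.374], [0.0, 0.0, 0.0, 1.0]] [[366.9, 0.0, 316.1], [0.0, 366.9, 246.7], [0.0, 0.0, 1.0]]
wrist lever 0.65 [224.   0.  79.  76.] [0.59  0.137 0.098]
wrist lever 0.2 [ 96.   0. 252.  76.] [0.544 0.153 0.011]
wrist lever_knob 0.76 [222.   1.  85.  74.] [0.591 0.138 0.094]
wrist pin_grip 0.86 [195. 371.  24.  46.] [ 0.506 -0.195  0.05 ]
wrist pin_grip 0.84 [196. 271.  47.  58.] [ 0.541 -0.064  0.084]
wrist pin_grip 0.67 [ 87. 375.  44.  28.] [ 0.398 -0.193  0.045]
wrist pin_grip 0.63 [ 67. 305.  69.  64.] [ 0.423 -0.108  0.075]
wrist socket 0.61 [ 99.   2. 249.  74.] [0.544 0.152 0.012]
0.75
```

View pics/a_scene.png

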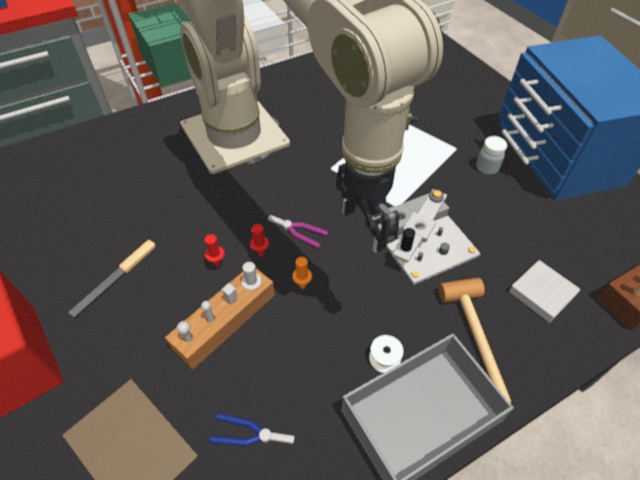

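View pics/a_side.png

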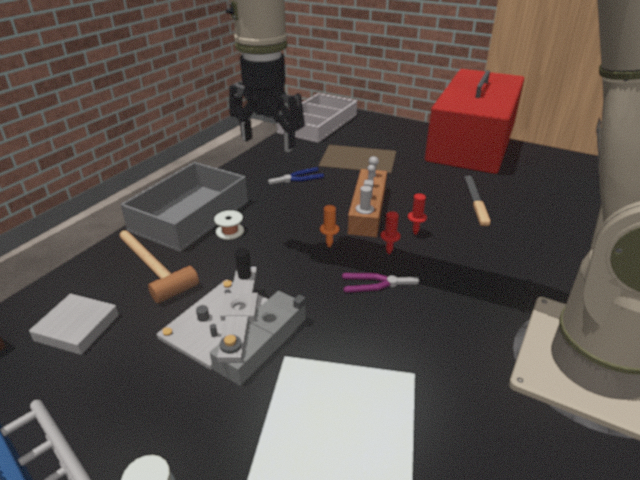

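View pics/a_wrist.png

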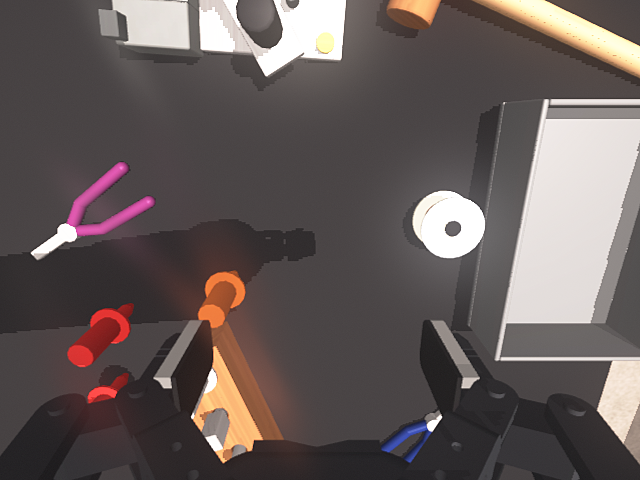

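```bash
python3 - <<'E'
import cv2
a=cv2.imread('pics/a_side.png')
def crop(i,x,y,w,h,W=800):
    c=i[y:y+h,x:x+w];f=min(W/w,600/h);return cv2.resize(c,None,fx=f,fy=f,interpolation=cv2.INTER_CUBIC)
cv2.imwrite('pics/c_side_b.png',crop(a,140,220,200,150));cv2.imwrite('pics/c_side_p.png',crop(a,300,170,160,110))
a=cv2.imread('pics/a_scene.png')
cv2.imwrite('pics/c_sc_p.png',crop(a,190,210,150,100));cv2.imwrite('pics/c_sc_b.png',crop(a,360,160,140,130))
E
```

```text
(no output)
```

View pics/c_side_b.png

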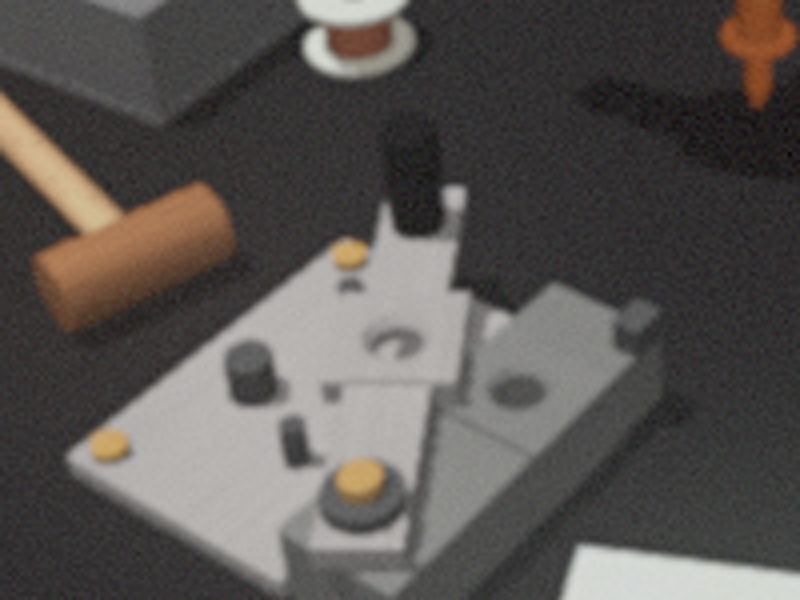

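View pics/c_sc_p.png

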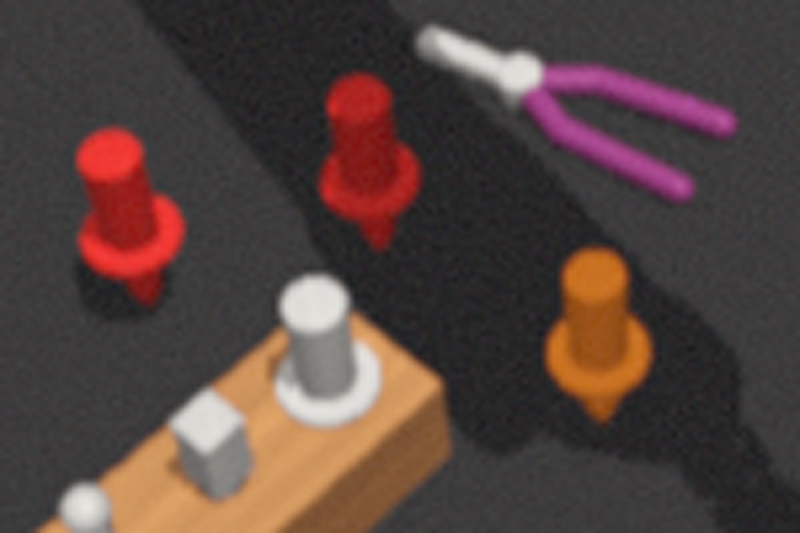

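View pics/c_sc_b.png

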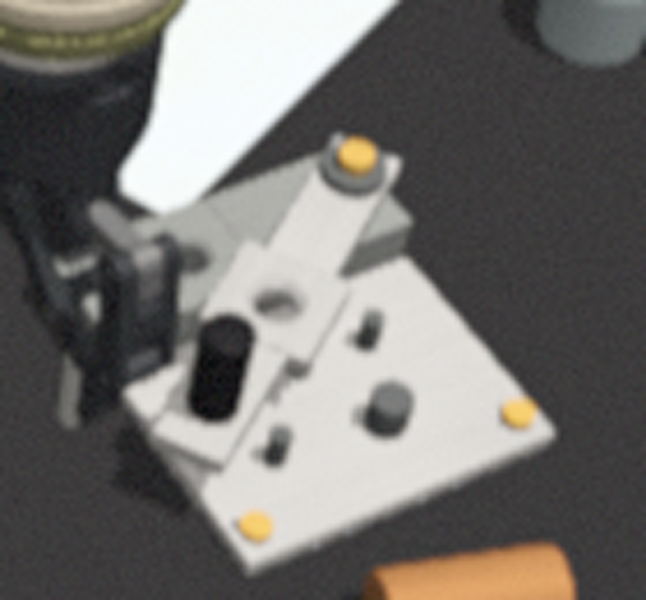

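View pics/c_side_p.png

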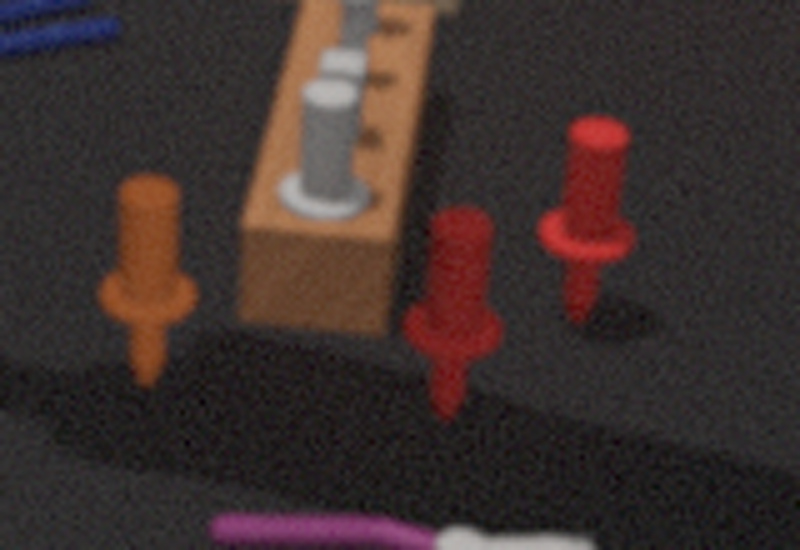

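The pin is the grey piece with a wide collar at the near end of the stand: scene (250,273), side (366,203). Lookalikes:
- Red: scene (213,248) and (258,238).
- Orange: scene (301,272).
- The three collarless punches further along the stand.

The crops confirm the grey one is the only one with a collar sitting in the stand. For the bender, the side view shows the pivot at (230,343), the knob at (243,265) and the body hole at about (269,317).

```bash
python3 - <<'E'
from h import *
for n in ['side','scene']:
    D=np.load(f'a_{n}.npz');P=D['P'];col=D['col'].astype(int);z=P[...,2]
    hsv=cv2.cvtColor(D['col'],cv2.COLOR_BGR2HSV)
    # region of bender
    x0,y0,x1,y1={'side':(150,240,315,390),'scene':(370,180,485,290)}[n]
    m=np.zeros(z.shape,bool);m[y0:y1,x0:x1]=1
    dark=m&(col.max(2)<60)&(z>.06)&(z<.115)
    if n=='scene': 
        dark&=(np.mgrid[:480,:640][1]>395)
    p=P[dark];print(n,'knob n',len(p),np.median(p,0).round(4),p.min(0).round(3),p.max(0).round(3), 'top',np.median(p[p[:,2]>.104],0).round(4),(p[:,2]>.104).sum())
    gold=m&(hsv[...,0]>12)&(hsv[...,0]<30)&(hsv[...,1]>100)&(z>.05)
    p=P[gold];print('gold',len(p),np.median(p,0).round(4),p.min(0).round(3),p.max(0).round(3))
    # body top z~.04
    b=m&(abs(z-.04)<.004); print('body',b.sum())
    l=m&(abs(z-.054)<.004)&(col.max(2)>100); p=P[l]
    print('lever',l.sum(),p.mean(0).round(4))
    c=np.cov(p[:,:2].T);w,v=np.linalg.eigh(c);print('dir',v[:,1],w)
    # pin
    x0,y0,x1,y1={'side':(345,180,390,225),'scene':(235,255,270,295)}[n]
    m[:]=0;m[y0:y1,x0:x1]=1
    g=m&(hsv[...,1]<50)&(z>.062)&(z<.11);p=P[g]
    print('pin',g.sum(),p.mean(0).round(4),p.min(0).round(3),p.max(0).round(3),'top',p[p[:,2]>.1].mean(0).round(4),(p[:,2]>.1).sum())
    g=m&(hsv[...,1]<50)&(abs(z-.054)<.004);p=P[g];print('collar',g.sum(),p.mean(0).round(4),p.min(0).round(3),p.max(0).round(3))
E
```

```text
side knob n 391 [0.5797 0.1578 0.0925] [0.572 0.139 0.06 ] [0.598 0.164 0.112] top [0.5838 0.1534 0.1092] 124
gold 94 [0.4996 0.3002 0.0694] [0.493 0.29  0.061] [0.513 0.307 0.073]
body 2358
lever 1686 [0.5406 0.228  0.0537]
dir [-0.49354734  0.86971893] [0.0002154  0.00270677]
pin 267 [ 0.5001 -0.1769  0.0877] [ 0.487 -0.236  0.062] [ 0.527 -0.158  0.106] top [ 0.4984 -0.1698  0.1034] 55
collar 97 [ 0.4962 -0.1641  0.0536] [ 0.48  -0.185  0.05 ] [ 0.519 -0.151  0.058]
scene knob n 207 [0.5942 0.1423 0.0952] [0.582 0.136 0.061] [0.601 0.156 0.112] top [0.5914 0.1458 0.1086] 73
gold 52 [0.5053 0.295  0.069 ] [0.494 0.287 0.06 ] [0.513 0.306 0.073]
body 937
lever 960 [0.5519 0.2167 0.0535]
dir [-0.50699517  0.8619489 ] [0.00020225 0.00312686]
pin 230 [ 0.5069 -0.1755  0.0903] [ 0.49  -0.217  0.062] [ 0.528 -0.161  0.107] top [ 0.5016 -0.1728  0.1028] 93
collar 143 [ 0.5076 -0.1744  0.0532] [ 0.475 -0.192  0.05 ] [ 0.521 -0.152  0.058]
```

```bash
python3 - <<'E'
from h import *
# orthographic top-down projection of side + scene colour for bender & stand
for n in ['side','scene']:
    D=np.load(f'a_{n}.npz');P=D['P'];M=D['M'];K=D['K'];col=D['col']
    for zz in (.04,.054):
        res=2500 #px/m
        X,Y=np.meshgrid(np.arange(.42,.72,1/res),np.arange(.10,.34,1/res))
        W=np.stack([X,Y,np.full_like(X,zz)],-1);c=(W-M[:3,3])@M[:3,:3]
        u=(c[...,0]/c[...,2]*K[0,0]+K[0,2]).astype(np.float32);v=(c[...,1]/c[...,2]*K[1,1]+K[1,2]).astype(np.float32)
        im=cv2.remap(col,u,v,cv2.INTER_CUBIC)
        for i in range(0,im.shape[1],125): cv2.line(im,(i,0),(i,im.shape[0]),(0,255,255),1);cv2.putText(im,f'{.42+i/res:.2f}',(i,10),0,.35,(0,255,0))
        for i in range(0,im.shape[0],125): cv2.line(im,(0,i),(im.shape[1],i),(0,255,255),1);cv2.putText(im,f'{.10+i/res:.2f}',(0,i+10),0,.35,(0,255,0))
        cv2.imwrite(f'pics/ortho_{n}_{int(zz*1000)}.png',im)
E
```

```text
(no output)
```

View pics/ortho_side_40.png

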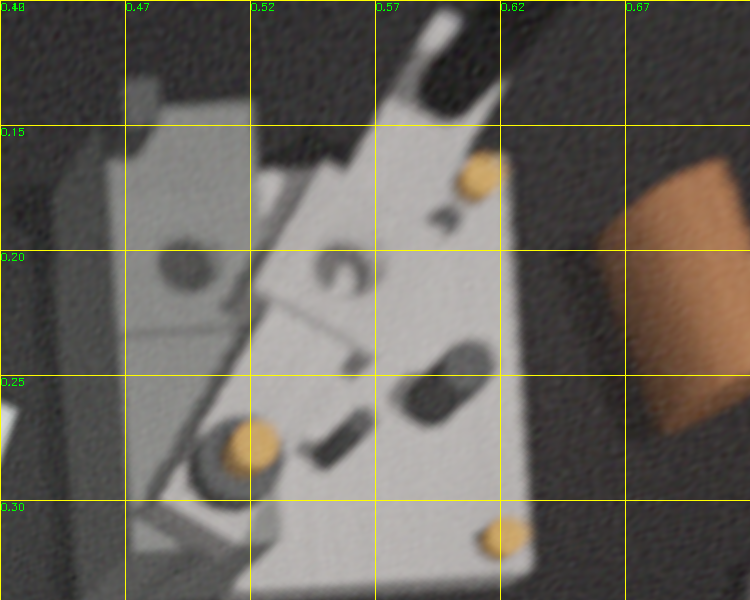

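View pics/ortho_side_54.png

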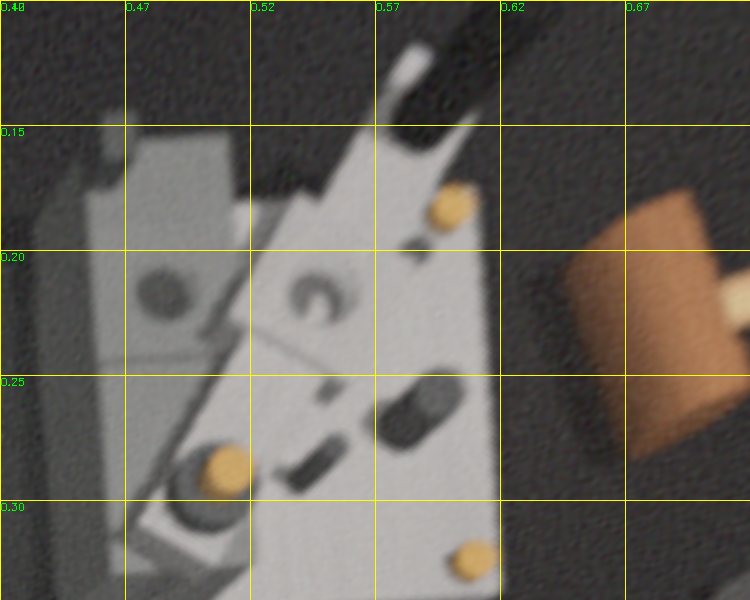

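View pics/ortho_scene_54.png

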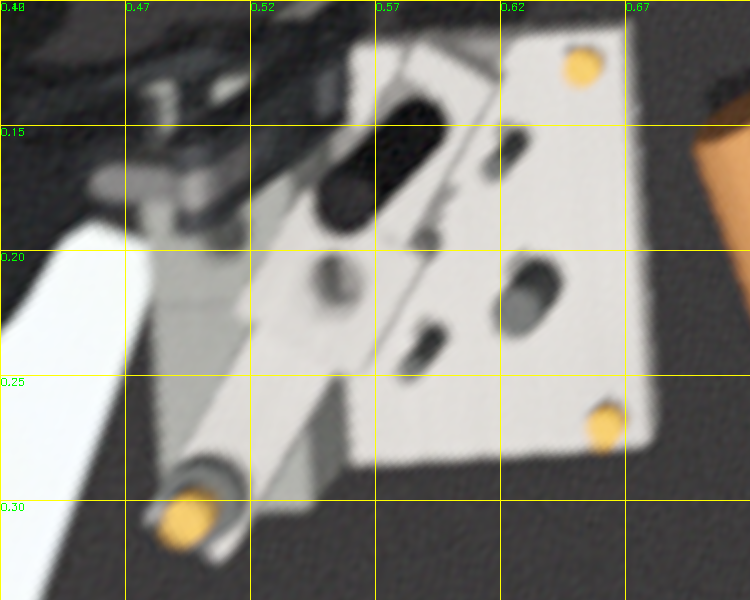

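```bash
python3 - <<'E'
from h import *
D=np.load('a_side.npz');P=D['P']
for (u0,u1,v0,v1) in [(293,303,294,306)]:
    p=P[v0:v1,u0:u1].reshape(-1,3);print('stop zmax',np.nanpercentile(p[:,2],[50,95]),np.nanmedian(p,0))
# bodytop edges: direction fit using pts z~.04, and hole via depth
z=P[...,2];m=np.zeros(z.shape,bool);m[280:385,225:315]=1
b=m&(abs(z-.04)<.003);p=P[b][:,:2].astype(np.float32);print(cv2.minAreaRect(p))
for n in ['scene','side']:
    D=np.load(f'a_{n}.npz');P=D['P'];hsv=cv2.cvtColor(D['col'],cv2.COLOR_BGR2HSV);z=P[...,2]
    m=(abs(z-.05)<.004)&(hsv[...,0]>4)&(hsv[...,0]<22)&(hsv[...,1]>80)&(P[...,1]<-.1)&(P[...,0]<.75)&(P[...,0]>.4)
    p=P[m][:,:2].astype(np.float32);print(n,'stand top',len(p),cv2.minAreaRect(p))
E
python3 -m handwheel '20 -9.5 -37.5 0 0 0 85;20 -9.5 -37.5 0 0 0 85;20 -9.5 -37.5 0 0 0 85;20 -9.5 -37.5 0 0 0 85;0 0 0 0 0 0 85' 40
python3 - <<'E'
from h import *
for n in ['side','wrist']:
    c,M=grab(n);cv2.imwrite(f'pics/b_{n}.png',c['color']);np.savez(f'b_{n}.npz',P=cloud(c,M),M=M,K=c['camera_matrix'],col=c['color'])
E
```

```text
stop zmax [0.05323453 0.05708453] [0.46850422 0.15686287 0.05323453]
((0.4938620328903198, 0.21513795852661133), (0.13328295946121216, 0.18764394521713257), 37.53680419921875)
scene stand top 2352 ((0.5279527902603149, -0.2502623498439789), (0.06662596762180328, 0.22300265729427338), 18.8132266998291)
side stand top 933 ((0.5213077068328857, -1.139989972114563), (0.2800345718860626, 2.004210948944092), 5.036014556884766)
clock: 1.25
position: [0.5834, 0.1567, 0.1485]
ee_rot: [0.497, 0.504, -0.499, 0.5]
ft_force: [-0.2, 0.7, 0.3]
grip_width: 0.994
```

View pics/b_wrist.png

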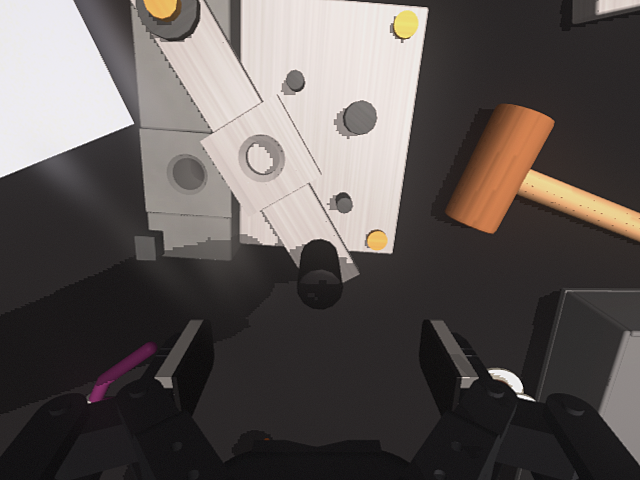

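View pics/b_side.png

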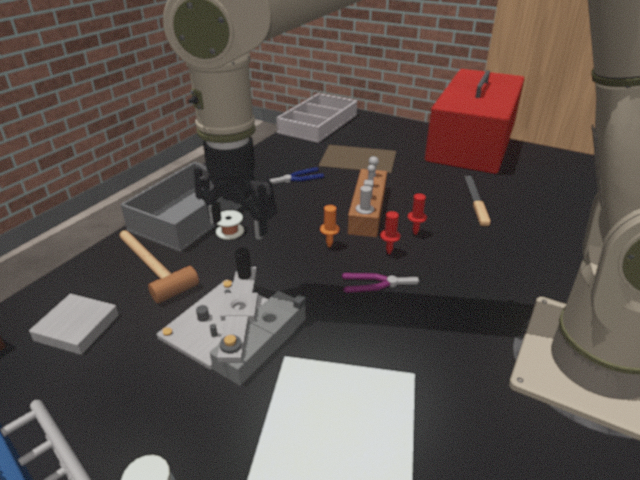

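```bash
python3 - <<'E'
from h import *
o=manip.get_obs();print(o['position'].round(4),R.from_quat(o['ee_rot']).as_matrix().round(3))
E
```

```text
[0.5865 0.1509 0.1509] [[-0.001  1.     0.002]
 [-0.     0.002 -1.   ]
 [-1.    -0.001  0.   ]]
```

The wrist view shows the knob top at about (320,290), lever hole (262,157), body hole (190,174) and pivot cap (161,6). I'll turn these into positions.

```bash
cat >> h.py <<'E'
def px(M,K,u,v,z):
    r=M[:3,:3]@np.array([(u-K[0,2])/K[0,0],(v-K[1,2])/K[1,1],1]);return M[:3,3]+r*(z-M[2,3])/r[2]
def ortho(n,fn,out,zz,x0,x1,y0,y1,res=2500,g=.05):
    D=np.load(fn);M=D['M'];K=D['K']
    X,Y=np.meshgrid(np.arange(x0,x1,1/res),np.arange(y0,y1,1/res))
    W=np.stack([X,Y,np.full_like(X,zz)],-1);c=(W-M[:3,3])@M[:3,:3]
    u=(c[...,0]/c[...,2]*K[0,0]+K[0,2]).astype(np.float32);v=(c[...,1]/c[...,2]*K[1,1]+K[1,2]).astype(np.float32)
    im=cv2.remap(D['col'],u,v,cv2.INTER_CUBIC)
    for i in np.arange(x0,x1,g): a=int((i-x0)*res);cv2.line(im,(a,0),(a,im.shape[0]),(0,255,255),1);cv2.putText(im,f'{i:.2f}',(a,10),0,.35,(0,255,0))
    for i in np.arange(y0,y1,g): a=int((i-y0)*res);cv2.line(im,(0,a),(im.shape[1],a),(0,255,255),1);cv2.putText(im,f'{i:.2f}',(0,a+10),0,.35,(0,255,0))
    cv2.imwrite(out,im)
E
python3 - <<'E'
from h import *
D=np.load('b_wrist.npz');M,K=D['M'],D['K']
for k,u,v,z in [('knobtop',320,290,.110),('leverhole',261,157,.054),('socket',189,174,.04),('pivot',161,5,.073)]:print(k,px(M,K,u,v,z).round(4), D['P'][v,u].round(4))
P=D['P'];m=(P[...,2]>.106)&(P[...,2]<.114)&(np.linalg.norm(P[...,:2]-[.5875,.1495],axis=-1)<.03)
p=P[m];print('knob top pts',len(p),p.mean(0),cv2.minEnclosingCircle(p[:,:2].astype(np.float32)))
ortho('w','b_wrist.npz','pics/ortho_w40.png',.04,.44,.62,.12,.30,3300,.02)
E
```

```text
knobtop [0.5878 0.15   0.11  ] [0.5878 0.1498 0.1096]
leverhole [0.5502 0.2158 0.054 ] [0.544  0.2119 0.0123]
socket [0.4985 0.2029 0.04  ] [0.4873 0.1984 0.0077]
pivot [0.5049 0.294  0.073 ] [0.5036 0.2948 0.0695]
knob top pts 1537 [0.58764699 0.15141257 0.10960506] ((0.5877705216407776, 0.15061123669147491), 0.012976438738405704)
```

View pics/ortho_w40.png

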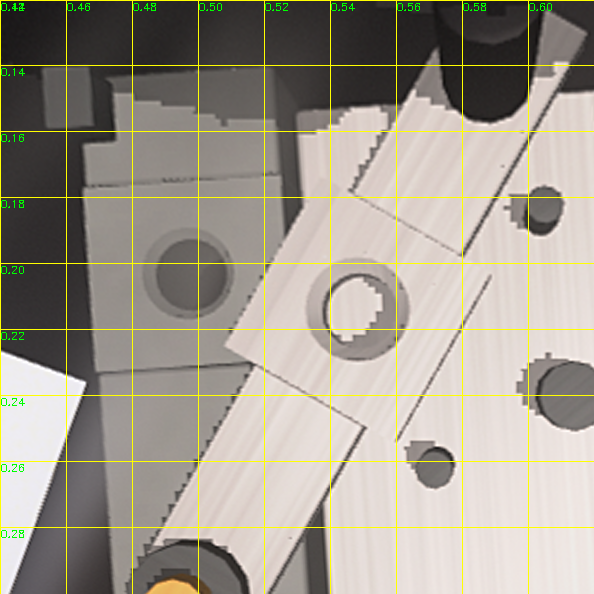

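Wrist and side views agree: knob (0.588,0.150), socket about (0.497,0.2035), pivot about (0.503,0.298). The pivot-to-knob distance comes out at 170 mm and pivot-to-hole at 95 mm, both matching the given sizes. The lever angle is about 0.59 rad. I'll descend on the knob and grip it.

```bash
python3 -m handwheel '28 1 0 0 0 0 85;28 0.3 0 0 0 0 85;27 0 0 0 0 0 60;0 0 0 0 0 0 20;0 0 0 0 0 0 20;0 0 0 0 0 0 20;0 0 0 0 0 0 20' 30
python3 - <<'E'
from h import *
c,M=grab('wrist');cv2.imwrite('pics/c_w.png',c['color']);o=manip.get_obs();print(o['position'].round(4),o['grip_width'],o['ft_force'])
piv=np.array([.503,.298]);k=np.array(o['position'][:2]);
y=np.array([.065,.998]);a0=np.arctan2(-y[1],-y[0])
a=np.arctan2(*(k-piv)[::-1]);print('angle',a-a0,np.linalg.norm(k-piv))
p=k
for t in np.linspace(a,a0,9)[1:]:
    q=piv+.17*np.array([np.cos(t),np.sin(t)]);d=(q-p)*1000;print('tool y,z',d[0].round(1),-d[1].round(1),q.round(4));p=q
E
```

```text
clock: 2.05
position: [0.5897, 0.1499, 0.0705]
ee_rot: [0.501, 0.499, -0.499, 0.501]
ft_force: [-0.3, -1.8, 5.8]
grip_width: 0.295
[0.5896 0.1499 0.0704] 0.2951109822355897 [-0.17059245 -1.03787846  6.92528749]
angle 0.5944953739756629 0.17156093790457427
tool y,z -11.9 4.6 [0.5777 0.1453]
tool y,z -11.5 5.1 [0.5662 0.1402]
tool y,z -11.9 4.3 [0.5543 0.1359]
tool y,z -12.2 3.4 [0.5421 0.1326]
tool y,z -12.4 2.4 [0.5297 0.1301]
tool y,z -12.5 1.5 [0.5172 0.1286]
tool y,z -12.6 0.6 [0.5046 0.128 ]
tool y,z -12.6 -0.4 [0.492  0.1284]
```

View pics/c_w.png

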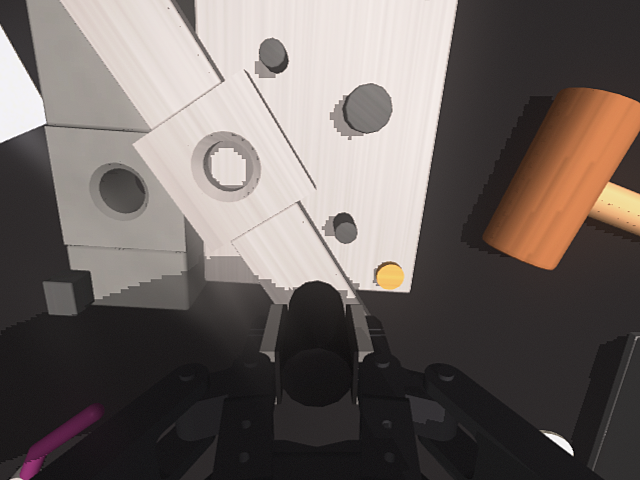

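The knob is held between the pads at 25 mm opening. Next I swing it along the arc.

```bash
python3 -m handwheel '0 -10.5 4.8 0 0 0 20;0 -11.5 5 0 0 0 20;0 -12 4.2 0 0 0 20;0 -12.2 3.4 0 0 0 20;0 -12.4 2.4 0 0 0 20;0 -12.5 1.5 0 0 0 20;0 -10 0.5 0 0 0 20;0 -6 0 0 0 0 20'
python3 - <<'E'
from h import *
c,M=grab('wrist');cv2.imwrite('pics/d_w.png',c['color']);o=manip.get_obs();print(o['position'].round(4),o['grip_width'],o['ft_force'])
E
```

```text
clock: 2.9
position: [0.5027, 0.1268, 0.0703]
ee_rot: [0.502, 0.498, -0.5, 0.501]
ft_force: [2.6, 4.1, 2.0]
grip_width: 0.296
[0.502  0.127  0.0702] 0.29299242623209015 [ 0.73080398 -7.0417674   7.67764038]
```

View pics/d_w.png

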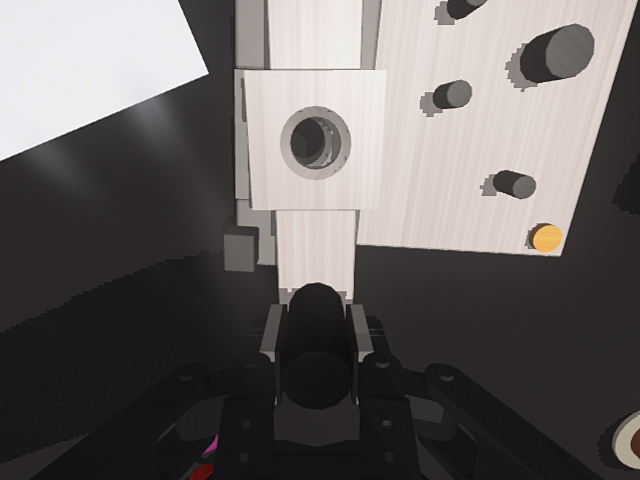

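The lever is nearly there: its hole is over the body hole but still offset, and there is a gap to the stop block at (240,250). I'll keep going in small steps and watch the force.

```bash
python3 -m handwheel '0 -3 0 0 0 0 20;0 -3 -0.1 0 0 0 20;0 -3 -0.1 0 0 0 20;0 0 0 0 0 0 20'; python3 -m handwheel '0 -2 0 0 0 0 20;0 0 0 0 0 0 20'; python3 -m handwheel '0 -2 0 0 0 0 20;0 0 0 0 0 0 20'
python3 - <<'E'
from h import *
c,M=grab('wrist');cv2.imwrite('pics/e_w.png',c['color']);o=manip.get_obs();print(o['position'].round(4),o['grip_width'],o['ft_force'])
E
```

```text
clock: 3.35
position: [0.4938, 0.1276, 0.0702]
ee_rot: [0.501, 0.499, -0.499, 0.501]
ft_force: [0.9, -4.6, 7.6]
grip_width: 0.297
clock: 3.55
position: [0.492, 0.1277, 0.0702]
ee_rot: [0.502, 0.499, -0.499, 0.5]
ft_force: [1.4, -4.1, 6.3]
grip_width: 0.295
clock: 3.75
position: [0.4913, 0.1276, 0.0702]
ee_rot: [0.502, 0.498, -0.499, 0.501]
ft_force: [9.9, -3.6, -0.6]
grip_width: 0.296
[0.4913 0.1276 0.0702] 0.29433922924466066 [ 9.17271113 -2.95556736 -0.04336329]
```

View pics/e_w.png

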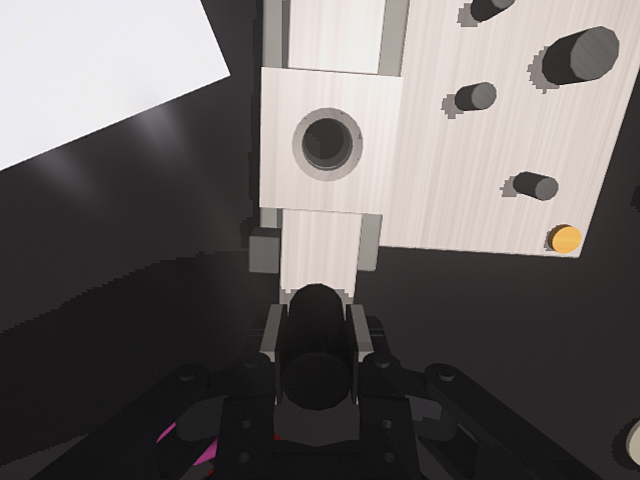

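The lever is against the stop block, the two holes are concentric at (327,143), and the reaction is about 9 N. Now I release, lift and go to look over the pin.

```bash
python3 -m handwheel '0 0 0 0 0 0 60;0 0 0 0 0 0 60;0 0 0 0 0 0 60;-30 0 0 0 0 0 60;-35 0 0 0 0 0 60;-35 0 0 0 0 0 60' 40; python3 -m handwheel '0 2 37 0 0 0 60;0 2 38 0 0 0 60;0 2 38 0 0 0 60;0 2 38 0 0 0 60;0 2 38 0 0 0 60;0 0 38 0 0 0 60;0 0 38 0 0 0 60;0 0 30 0 0 0 60'; python3 -m handwheel '0 0 0 0 0 0 60;0 0 0 0 0 0 60'
python3 - <<'E'
from h import *
for n in ['side','wrist']:
    c,M=grab(n);cv2.imwrite(f'pics/f_{n}.png',c['color']);P=cloud(c,M);np.savez(f'f_{n}.npz',P=P,M=M,K=c['camera_matrix'],col=c['color'])
o=manip.get_obs();print(o['position'].round(4),R.from_quat(o['ee_rot']).as_matrix().round(3))
hsv=cv2.cvtColor(c['color'],cv2.COLOR_BGR2HSV)
m=(P[...,2]>.098)&(P[...,2]<.11)&(np.linalg.norm(P[...,:2]-[.5,-.171],axis=-1)<.03)
p=P[m];print(len(p),p.mean(0).round(4),cv2.minEnclosingCircle(p[:,:2].astype(np.float32)))
for r in cams.recognise('wrist','pin_grip'): print(r)
E
```

```text
clock: 4.4
position: [0.4877, 0.1285, 0.1694]
ee_rot: [0.5, 0.5, -0.5, 0.5]
ft_force: [0.3, 0.2, 0.9]
grip_width: 0.702
clock: 5.2
position: [0.4977, -0.1687, 0.1684]
ee_rot: [-0.5, -0.5, 0.5, -0.5]
ft_force: [1.1, 0.3, 0.7]
grip_width: 0.701
clock: 5.4
position: [0.4981, -0.1665, 0.1682]
ee_rot: [0.5, 0.5, -0.5, 0.5]
ft_force: [0.1, 1.0, 0.4]
grip_width: 0.704
[ 0.4984 -0.1652  0.1682] [[-0.     1.     0.002]
 [ 0.001  0.002 -1.   ]
 [-1.    -0.    -0.001]]
1119 [ 0.5006 -0.1711  0.1035] ((0.5006382465362549, -0.17233511805534363), 0.012189389206469059)
{'box': [234.8, 113.0, 103.5, 93.9], 'conf': 0.93}
{'box': [170.9, 0.0, 108.1, 108.6], 'conf': 0.66}
{'box': [295.6, 226.6, 50.5, 65.9], 'conf': 0.62}
```

View pics/f_wrist.png

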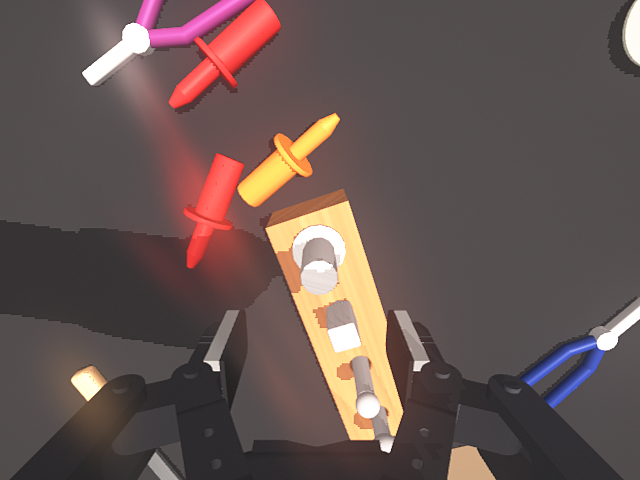

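View pics/f_side.png

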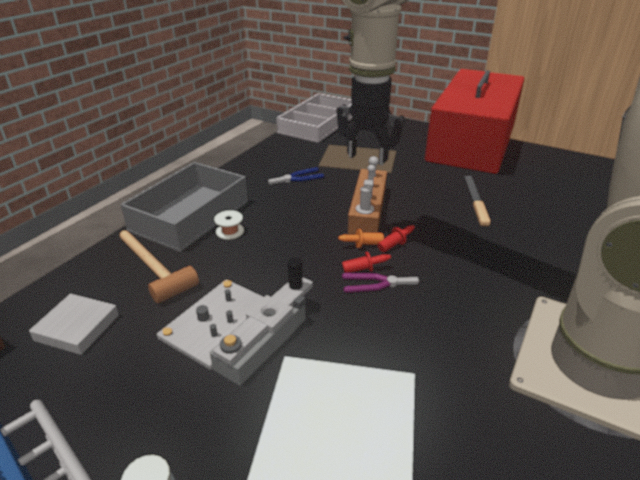

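The red and orange look-alikes, which were standing on their tips, have toppled by themselves. The force sensor read nothing, and they lie clear of the stand. The pin, grip top (320,277) and collar (319,247), is still upright in the stand at (0.5006,-0.172). I descend on it.

```bash
python3 -m handwheel '30 2 6 0 0 0 60;0 0 0 0 0 0 60'; python3 -m handwheel '30 0 0 0 0 0 60;25 0 0 0 0 0 60;18 0 0 0 0 0 60;0 0 0 0 0 0 60;0 0 0 0 0 0 60'
python3 - <<'E'
from h import *
c,M=grab('wrist');cv2.imwrite('pics/g_w.png',c['color']);o=manip.get_obs();print(o['position'].round(4),o['grip_width'],o['ft_force'])
E
```

```text
clock: 5.75
position: [0.4986, -0.1715, 0.1355]
ee_rot: [0.499, 0.502, -0.501, 0.499]
ft_force: [-0.9, -0.4, 0.3]
grip_width: 0.702
clock: 6.25
position: [0.5007, -0.1721, 0.0664]
ee_rot: [0.5, 0.5, -0.5, 0.5]
ft_force: [0.2, 0.2, -0.2]
grip_width: 0.697
[ 0.5011 -0.1724  0.0668] 0.7009777584980288 [-0.19429077 -0.11576165  0.12022375]
```

View pics/g_w.png

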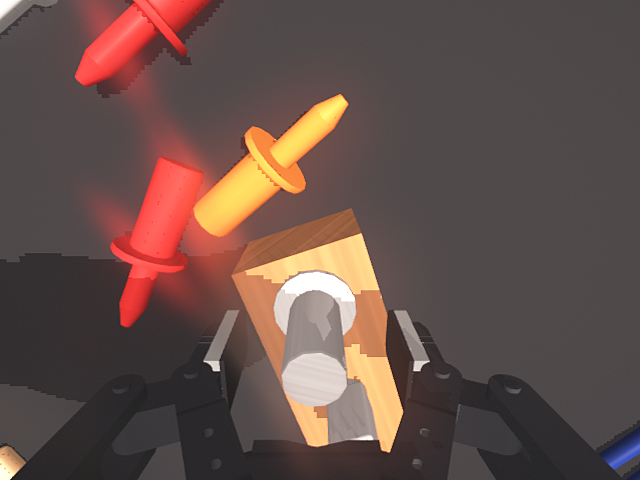

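The grip at (315,380) is centred between the pads. Closing, then lifting.

```bash
python3 -m handwheel '3 0 0 0 0 0 60;0 0 0 0 0 0 18;0 0 0 0 0 0 18;0 0 0 0 0 0 18;0 0 0 0 0 0 18;0 0 0 0 0 0 18' 60; python3 -m handwheel '-10 0 0 0 0 0 18;-25 0 0 0 0 0 18;-35 0 0 0 0 0 18;-35 0 0 0 0 0 18;-30 0 0 0 0 0 18;0 0 0 0 0 0 18;0 0 0 0 0 0 18'
python3 - <<'E'
from h import *
for n in ['wrist','side']:
    c,M=grab(n);cv2.imwrite(f'pics/h_{n}.png',c['color'])
cv2.imwrite('pics/h_sidec.png',cv2.resize(c['color'][60:260,260:460],None,fx=3,fy=3,interpolation=2))
o=manip.get_obs();print(o['position'].round(4),o['grip_width'],o['ft_force'],o['clock'])
E
```

```text
clock: 6.9
position: [0.5004, -0.1727, 0.0628]
ee_rot: [0.5, 0.5, -0.5, 0.5]
ft_force: [-2.3, 0.7, 6.0]
grip_width: 0.265
clock: 7.6
position: [0.5002, -0.1726, 0.1976]
ee_rot: [0.5, 0.5, -0.5, 0.5]
ft_force: [0.3, -0.5, -2.0]
grip_width: 0.264
[ 0.4994 -0.1724  0.1961] 0.26761247747897515 [-0.18404692 -0.28650572 -2.31320947] 7.7
```

View pics/h_wrist.png

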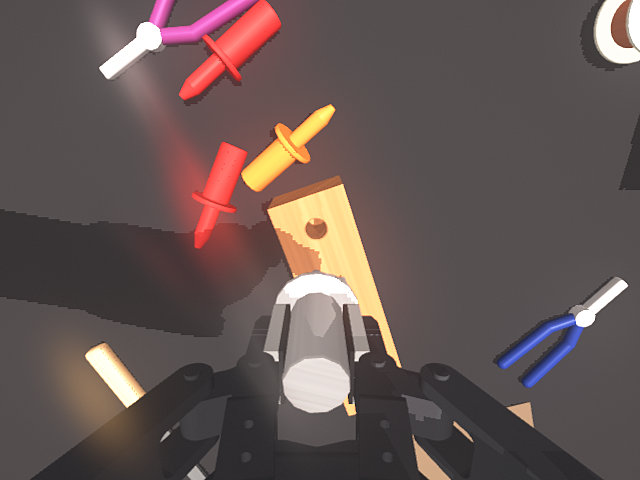

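View pics/h_sidec.png

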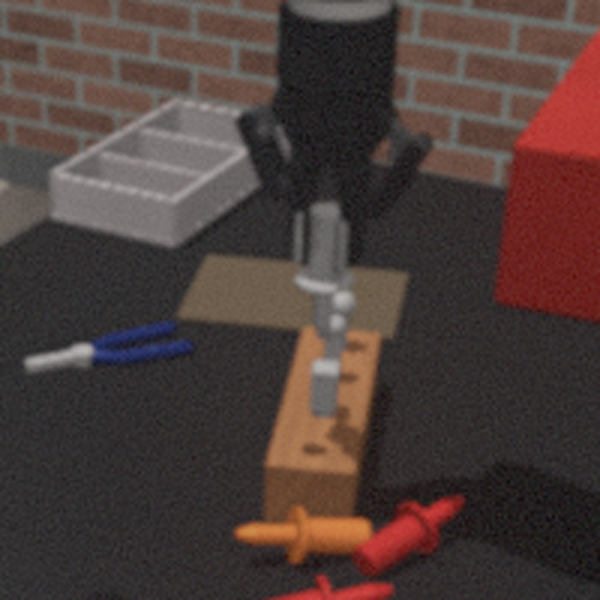

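The pin came up upright in the grip at 23 mm opening, and its stand hole at (316,228) is empty. I'll carry it towards the bender and stop short to measure the hole.

```bash
python3 -m handwheel '0 0 -25 0 0 0 18;0 0 -40 0 0 0 18;0 0 -40 0 0 0 18;0 0 -40 0 0 0 18;0 0 -40 0 0 0 18;0 0 -40 0 0 0 18;0 0 -35 0 0 0 18;0 0 -20 0 0 0 18';python3 -m handwheel '0 0 -10 0 0 0 18;0 0 0 0 0 0 18;0 0 0 0 0 0 18;0 0 0 0 0 0 18'
python3 - <<'E'
from h import *
for n in ['wrist','side','scene']:
    c,M=grab(n);cv2.imwrite(f'pics/i_{n}.png',c['color']);np.savez(f'i_{n}.npz',M=M,K=c['camera_matrix'],col=c['color'],P=cloud(c,M))
o=manip.get_obs();print(o['position'].round(4),o['grip_width'],o['ft_force'],o['clock'])
ortho('w','i_wrist.npz','pics/ortho_i54.png',.054,.44,.56,.12,.32,3000,.02)
ortho('w','i_side.npz','pics/ortho_is54.png',.054,.44,.56,.12,.32,3000,.02)
a=cv2.imread('pics/ortho_i54.png');b=cv2.imread('pics/ortho_is54.png');cv2.imwrite('pics/ortho_i2.png',np.hstack([a,b]))
E
```

```text
clock: 8.5
position: [0.4989, 0.1107, 0.1959]
ee_rot: [0.499, 0.502, -0.5, 0.5]
ft_force: [0.3, -0.6, -2.2]
grip_width: 0.266
clock: 8.9
position: [0.5004, 0.1157, 0.1971]
ee_rot: [-0.5, -0.499, 0.501, -0.5]
ft_force: [0.0, -0.3, -1.5]
grip_width: 0.263
[0.5004 0.1164 0.1973] 0.26887884661231193 [-0.05657707 -0.17922468 -2.87597817] 9.05
```

View pics/i_wrist.png

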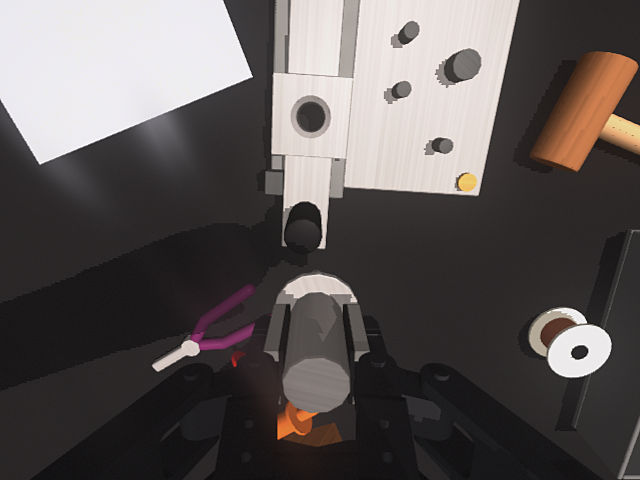

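View pics/ortho_i2.png

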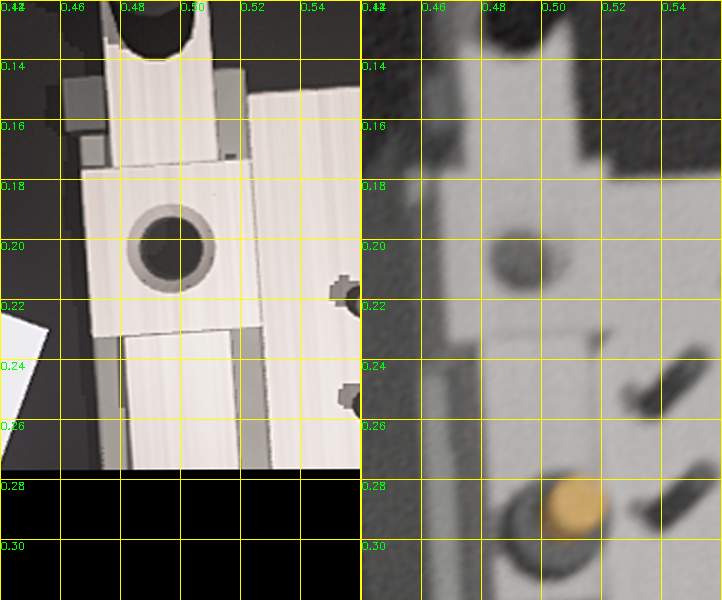

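The wrist view puts the lever hole at (0.497,0.203) and the side view at (0.495,0.205), both matching the socket. I'll move over it and stop with the tip about 15 mm above the lever.

```bash
python3 -m handwheel '0 -1.7 -25 0 0 0 18;0 -1.7 -30 0 0 0 18;0 0 -22 0 0 0 18;10 0 -10 0 0 0 18;25 0 0 0 0 0 18;30 0 0 0 0 0 18;0 0 0 0 0 0 18;0 0 0 0 0 0 18'
python3 - <<'E'
from h import *
for n in ['side','scene','wrist']:
    c,M=grab(n);cv2.imwrite(f'pics/j_{n}.png',c['color']);np.savez(f'j_{n}.npz',M=M,K=c['camera_matrix'],col=c['color'],P=cloud(c,M))
a=np.load('j_side.npz')['col'][190:390,150:350];b=np.load('j_scene.npz')['col'][100:300,330:530]
cv2.imwrite('pics/j2.png',np.hstack([cv2.resize(x,(400,400),interpolation=2) for x in (a,b)]))
o=manip.get_obs();print(o['position'].round(4),R.from_quat(o['ee_rot']).as_matrix().round(3),o['ft_force'],o['clock'])
E
```

```text
clock: 9.85
position: [0.4968, 0.2035, 0.1323]
ee_rot: [-0.5, -0.5, 0.501, -0.5]
ft_force: [0.4, -0.2, -1.4]
grip_width: 0.262
[0.4978 0.2045 0.1339] [[ 0.002  1.    -0.001]
 [ 0.001 -0.001 -1.   ]
 [-1.     0.002 -0.001]] [ 0.01495352  0.66832196 -1.82324191] 10.0
```

View pics/j2.png

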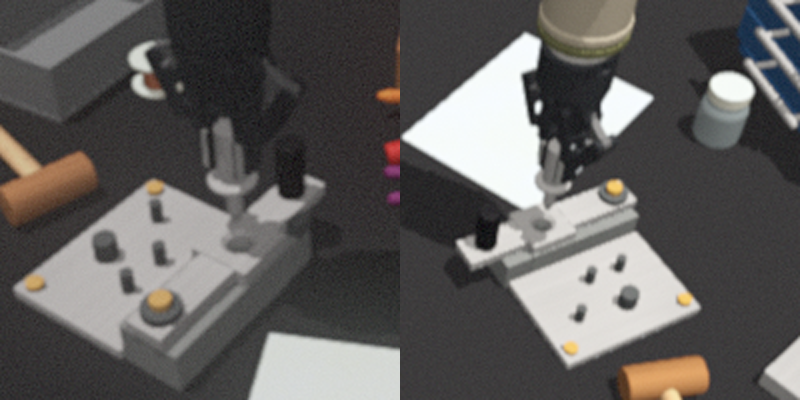

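View pics/j_wrist.png

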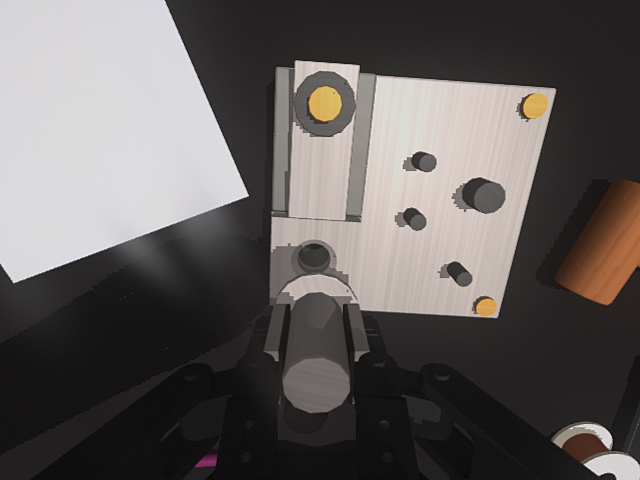

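The tip is over the hole in all three views. I'll descend in stages and watch the force.

```bash
python3 -m handwheel '12 0 0 0 0 0 18;10 0 0 0 0 0 18;8 0 0 0 0 0 18;0 0 0 0 0 0 18'; python3 -m handwheel '6 0 0 0 0 0 18;6 0 0 0 0 0 18;0 0 0 0 0 0 18'
python3 - <<'E'
from h import *
for n in ['side','scene','wrist']:
    c,M=grab(n);cv2.imwrite(f'pics/k_{n}.png',c['color']);np.savez(f'k_{n}.npz',M=M,K=c['camera_matrix'],col=c['color'],P=cloud(c,M))
a=np.load('k_side.npz')['col'][240:360,200:320];b=np.load('k_scene.npz')['col'][150:270,350:470]
cv2.imwrite('pics/k2.png',np.hstack([cv2.resize(x,(400,400),interpolation=2) for x in (a,b)]))
o=manip.get_obs();print(o['position'].round(4),o['ft_force'],o['clock'])
E
```

```text
clock: 10.4
position: [0.4959, 0.204, 0.1006]
ee_rot: [-0.499, -0.5, 0.501, -0.5]
ft_force: [0.4, 0.6, -1.5]
grip_width: 0.262
clock: 10.7
position: [0.4964, 0.2042, 0.0895]
ee_rot: [-0.5, -0.5, 0.5, -0.5]
ft_force: [-0.3, -1.0, -2.5]
grip_width: 0.267
[0.497  0.2045 0.0905] [-0.29447127 -0.48752775 -2.15441666] 10.85
```

View pics/k2.png

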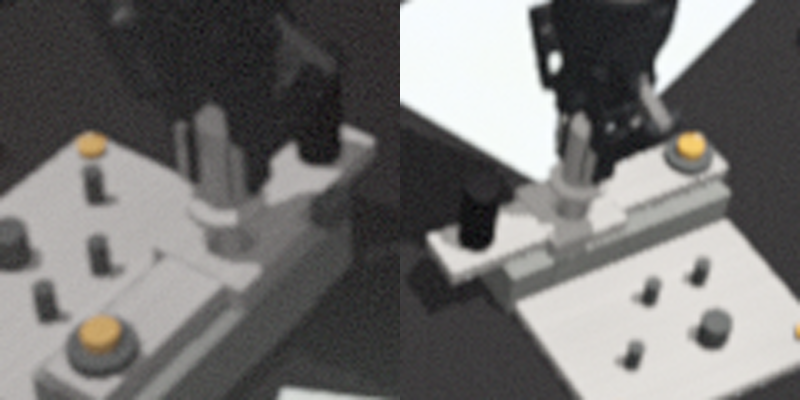

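The tip is at about 35 mm, so it's through the lever and entering the body with no contact force. I continue to the seat.

```bash
python3 -m handwheel '7 0 0 0 0 0 18;7 0 0 0 0 0 18;5 0 0 0 0 0 18;0 0 0 0 0 0 18'; python3 -m handwheel '2 0 0 0 0 0 18;1 0 0 0 0 0 18;0 0 0 0 0 0 18'; python3 -m handwheel '1 0 0 0 0 0 18;0 0 0 0 0 0 18'
```

```text
clock: 11.25
position: [0.4962, 0.2041, 0.0702]
ee_rot: [-0.499, -0.5, 0.501, -0.5]
ft_force: [0.4, -0.0, -2.4]
grip_width: 0.264
clock: 11.55
position: [0.4968, 0.2044, 0.0683]
ee_rot: [0.5, 0.5, -0.5, 0.5]
ft_force: [0.6, -0.5, -2.8]
grip_width: 0.263
clock: 11.75
position: [0.4968, 0.2044, 0.0673]
ee_rot: [0.5, 0.5, -0.5, 0.5]
ft_force: [-0.7, 0.2, -3.9]
grip_width: 0.263
```

```bash
python3 -m handwheel '1 0 0 0 0 0 18;0 0 0 0 0 0 18';python3 -m handwheel '1 0 0 0 0 0 18;0 0 0 0 0 0 18'
```

```text
clock: 11.95
position: [0.4972, 0.2045, 0.0669]
ee_rot: [0.5, 0.5, -0.5, 0.5]
ft_force: [-1.1, -0.8, 3.2]
grip_width: 0.262
clock: 12.15
position: [0.4978, 0.2045, 0.0668]
ee_rot: [0.501, 0.499, -0.499, 0.5]
ft_force: [-1.6, -3.2, 12.2]
grip_width: 0.268
```

There is contact at TCP z = 0.0668, exactly the predicted seat height. I ease off, release and retreat.

```bash
python3 -m handwheel '-1 0 0 0 0 0 18;0 0 0 0 0 0 40;0 0 0 0 0 0 55;0 0 0 0 0 0 60;0 0 0 0 0 0 60'; python3 -m handwheel '-15 0 0 0 0 0 60;-25 0 0 0 0 0 60;-35 0 0 0 0 0 60;-35 0 0 0 0 0 60;0 0 35 0 0 0 60;0 0 40 0 0 0 60;0 0 35 0 0 0 60;0 0 0 0 0 0 60'
python3 -m handwheel '0 0 0 0 0 0 60;0 0 0 0 0 0 60;0 0 0 0 0 0 60'
python3 - <<'E'
from h import *
for n in ['side','scene','wrist']:
    c,M=grab(n);cv2.imwrite(f'pics/l_{n}.png',c['color']);np.savez(f'l_{n}.npz',M=M,K=c['camera_matrix'],col=c['color'],P=cloud(c,M))
    P=cloud(c,M);z=P[...,2];d=np.linalg.norm(P[...,:2]-[.497,.2035],axis=-1)
    top=P[(d<.02)&(z>.09)&(z<.13)];print(n,'grip top',len(top),np.percentile(top[:,2],95) if len(top) else 0, top[top[:,2]>.102].mean(0) if len(top) else 0)
    col=P[(d<.021)&(d>.013)&(z<.066)&(z>.045)];print('  collar z',len(col),np.percentile(col[:,2],[10,50,90]).round(4) if len(col) else 0)
a=np.load('l_side.npz')['col'][240:360,200:320];b=np.load('l_scene.npz')['col'][150:270,350:470]
cv2.imwrite('pics/l2.png',np.hstack([cv2.resize(x,(400,400),interpolation=2) for x in (a,b)]))
o=manip.get_obs();print(o['position'].round(4),o['ft_force'],o['clock'])
E
```

```text
clock: 12.65
position: [0.4968, 0.2044, 0.0662]
ee_rot: [0.5, 0.5, -0.5, 0.5]
ft_force: [-0.2, -0.0, -0.3]
grip_width: 0.704
clock: 13.45
position: [0.4971, 0.089, 0.1764]
ee_rot: [-0.501, -0.498, 0.502, -0.499]
ft_force: [0.5, -0.0, 0.2]
grip_width: 0.707
clock: 13.75
position: [0.4967, 0.0957, 0.1762]
ee_rot: [0.5, 0.501, -0.499, 0.5]
ft_force: [-0.2, 0.2, 0.3]
grip_width: 0.704
side grip top 220 0.10921361257853099 [0.49508398 0.20679382 0.10705532]
  collar z 194 [0.054  0.0575 0.0595]
scene grip top 121 0.10864936900809763 [0.49891722 0.20338455 0.10663261]
  collar z 109 [0.0532 0.0567 0.0592]
wrist grip top 1760 0.10902803390930485 [0.49798031 0.20432737 0.10772782]
  collar z 1475 [0.0538 0.0576 0.0587]
[0.4967 0.0952 0.1762] [ 0.24397683  0.41306818 -0.56785096] 13.9
```

View pics/l2.png

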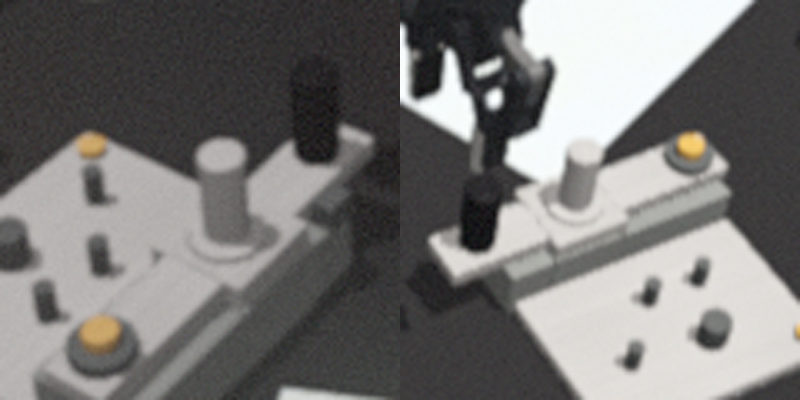

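View pics/l_wrist.png

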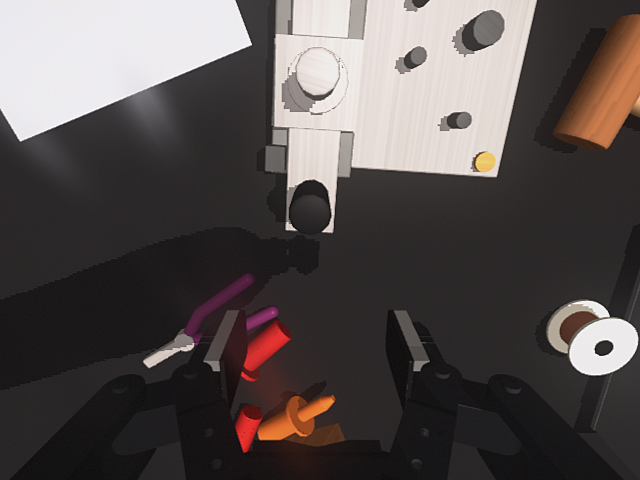

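View pics/l_side.png

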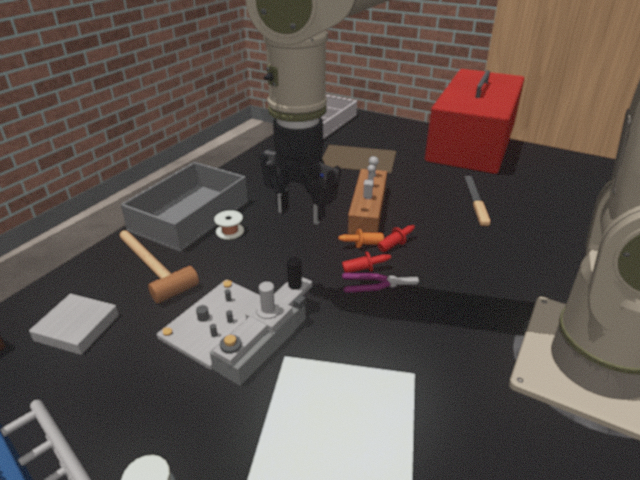

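The pin stands upright with its collar flat on the lever: collar top at 57.5 mm (58 expected), grip top at about 108 mm. The lever still touches the stop block at (275,158) in the wrist view, and the gripper is clear.

```bash
python3 -c "
from workcell import hand_in
print(hand_in())"
```

```text
the job is handed in; nothing more can be done
None
```

The bender is parked, the pin is seated and released, and the job was handed in at about 14 s of the 56 s allowed.

- **Lever:** I gripped it by the knob and swung it about 0.59 rad to the stop. The stop pushed back with about 10 N, and in the wrist view the two holes were concentric.
- **Pin:** I took the grey collared pin from the stand and lowered it through both holes without touching the sides. It met the lever at the predicted seat height (TCP z 66.8 mm).
- **Last checks:** The collar top measured 56.7 to 57.6 mm in the three cameras (58 expected). The grip top was at about 108 to 109 mm (108 expected). The pin was upright, the lever still rested against its stop, and the gripper was well clear with no contact force.
- **Disagreements:** The side camera placed the hole and grip about 2–3 mm away from the wrist camera, within the fit's 4 mm clearance. Also, the three red and orange look-alikes, which began standing on their tips, were found lying on the bench partway through. I think they fell by themselves: I saw no sign of the arm touching them, and the wrist force stayed near zero around then. All three stayed on the bench.

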